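Tuck a slide carrier under a scanner's flap and hold it flat

TASK

Pick up the slide carrier by its black fin, slide its orange-striped edge about 20 mm under the lip of the slide scanner's blue flap without lifting the flap, with the carrier square to the scanner and centred over the pad. Then press the carrier down until the sprung green pad has sunk and the carrier lies flat on the deck, and finish while still holding it pressed there for the scan. Leave the yellow slide box, the amber bottle and the specimen jar where they stand.

Things in the scene. Friction and masses are not known exactly. Their poses are not given: they have to be found in the camera images.
- scanner: Low white slide scanner, fixed, 170 (x) x 260 (y) mm. Origin on the table under the pad's centre. Level deck, top 40 mm above the table, from y = -95 mm to the grey housing's face at y = +95 mm (housing top 64 mm). The carrier goes in along +y. Black lines (along y at x = +-48 mm, across at y = -71.5 mm) outline its place: its centre over the pad's centre, axes parallel to the scanner's.
- pad_centre (a point): Centre of the top face of the green sprung pad (62 x 62 mm) in the scanner's deck, as it stands at rest, 44 mm above the table, 4 mm proud of the deck. This point stays put when the pad sinks.
- pad (a joint): Downward travel of the green pad in m: 0 at rest, 4 mm when it is flush with the deck (5 mm at most). It starts to sink at 3.6 N and is flush at 10.8 N; the carrier's own weight does not sink it.
- flap_lip (a point): Middle of the lower edge of the blue flap's lip (outer face). The flap, 130 mm wide, 66 mm from hinge to lip, lies level over the deck; at rest the lip's underside is 56 mm above the table (16 mm above the deck), its outer face 45 mm from the pad's centre at scanner +y. Behind the lip the flap's underside is 65 mm above the table; its top is at 68 mm.
- flap (a joint): Hinge of the blue flap in rad: 0 at rest, grows as it is lifted. A light push of about 0.5 N lifts it, and it falls back of itself.
- carrier_grip (a point): Centre of the slide carrier's black grip fin, 23 mm above the carrier's underside. Loose aluminium plate 84 (x) x 130 (y) x 6 mm, about 0.2 kg, a glass slide let in on either side of the fin. The fin stands on its middle, 12 mm thick (x), 44 long (y), its top 40 mm above the underside. y points along the fin to the orange-striped edge, z up. It starts flat on the table.
- carrier_edge (a point): Middle of the carrier's orange-striped edge, 65 mm along +y from the fin's centre, 3 mm above the underside (half-way through the plate).
- slide_box_mid (a point): Centre of the yellow slide box, 90 x 70 x 32 mm, loose bystander.
- oil_bottle_mid (a point): Centre of the small amber bottle, 36 mm across, 75 mm tall, loose bystander.
- specimen_jar_mid (a point): Centre of the specimen jar with red lid, 56 mm across, 70 mm tall, loose bystander.
Things that resemble listed ones, but are neither listed nor needed, are in the scene too. Leave any red look-alike of the part that bears carrier_grip alone.

How it is judged (in metres and radians):
On the way, in this order (a step that is already met when the one before it is completed fails the run):
1. the carrier is lifted off the table in the fingers (height (world z) of carrier_grip above 0.045 m and contact force between the fingers and carrier above 1 N), for 0.1 s.
2. the striped edge is at least 10 mm under the flap's lip (y of carrier_edge in the frame of scanner above 0.055 m and z of carrier_edge in the frame of scanner below 0.062 m and x of carrier_edge in the frame of scanner between -0.03 and 0.03 m), for 0.1 s.
At the end, for the whole second after the job is handed in: Striped edge 10 to 31 mm past the lip, within 12 mm of the scanner's middle line, carrier square within 0.12 rad, level within 0.035 rad, edge within 2.5 mm of the deck, pad down over 3 mm, fingers still on the carrier, flap at rest (below 0.03 rad) (y of carrier_edge in the frame of scanner between 0.055 and 0.076 m and x of carrier_edge in the frame of scanner between -0.012 and 0.012 m and angle between the y axis of carrier_grip and the y axis of scanner, either way round below 0.12 rad and angle between carrier_grip's own z axis and vertical below 0.035 rad and z of carrier_edge in the frame of scanner below 0.0455 m and value of joint pad above 0.003 m and contact force between the fingers and carrier above 1 N and value of joint flap below 0.03 rad); the arm keeps its last pose, push and grip.
It fails at once if the flap is lifted (lip raised by more than about 4 mm) (value of joint flap above 0.06 rad).
It fails at once if the slide box is moved by more than 20 mm (distance of slide_box_mid from where it was at the start of the episode above 0.02 m).
It fails at once if the oil bottle is moved by more than 20 mm (distance of oil_bottle_mid from where it was at the start of the episode above 0.02 m).
It fails at once if the specimen jar is moved by more than 20 mm (distance of specimen_jar_mid from where it was at the start of the episode above 0.02 m).
It also fails if it takes over 40 s, if anything falls off the work surface, if the arm or the gripper's body presses on something with over 40 N, if the wrist force passes 120 N, or if a joint passes its speed limit or range.

ROBOT

A 7-joint arm with a two-finger parallel gripper is mounted at the origin on the work surface. World frame = base frame: x ahead of the robot, y to its left, z up, the work surface at z = 0. Lengths are in m, angles in degrees, forces in N, time in s.
With the tool pointing down it reaches from about 0.425 to 0.875 m from the base axis. Payload 9.9 kg.
Tool frame: the origin (TCP) lies midway between the tips of the shut fingers; the grasp point (between the pads) lies 19 mm behind it; z points along the fingers, y is the line along which they close (so a half turn about z gives the same grasp; the last joint's range is limited). The gripper opens to 85 mm and grips with 20 to 120 N. Pads are 22 mm wide; open, the fingers measure 114 mm over their backs; the gripper's body (76 mm by 85 mm) begins 54 mm behind the grasp point. The pads swing forward as they close: fully open they stand 13 mm farther back than shut.
Start: joints at [-74.358, 32.985, 1.427, 82.34, -0.859, 64.687, -3.237], TCP at [0.236, 0.632, 0.231] pointing down, gripper open.
Joint ranges: [-157.87, 157.87], [-19.46, 123.44], [-87.15, 90], [11.01, 140.99], [-62.26, 242.26], [9.8, 113.94], [-161.44, 161.44]. Speed limits (degrees/s): [127.2, 127.2, 172.46, 172.46, 180, 180, 180].

INTERFACE

Orientations are given as a 3x3 rotation matrix whose columns are the frame's x, y, z axes.
In Python, from rig import telemetry, cams, job_done, finder gives the robot as it stands.
- The arm moves only by the shell command python3 -m creep 'ROWS' [FORCE]. ROWS is JSON, a list that holds one entry, the list of rows, each a list of 7 numbers: the finger opening in cm, from 0 to 8.54, then the shift along the world's x, y, z in cm, then the turn, a rotation vector about the world's x, y, z in rad. In form: [[[fingers, tx, ty, tz, wx, wy, wz], ...]]. A call has 1 to 10 rows; each row is the pose to reach, as a shift and turn from the pose commanded when the call began; what a row does not reach only later rows make up. A row lasts 1/10 s, in which the tool goes at most 50 mm and 8.59 degrees, less where a joint would pass 70% of its speed; a pose out of reach is approached as far as the arm can. A call with a gripper value outside its range is refused whole. The fingers move at their own pace and stop on an object; FORCE is the grip in N (left out, the last holds). Time passes only in rows, so rows that repeat a pose let the fingers close. It gives the time, the measured TCP pose, the force, the opening and the grip force at its end, in the units of the state.
- telemetry.observe(): the state, without advancing time (a new reading comes with each control period).
- cams.get_image(name): name is "side" or "top"; returns a dict with "color" (384x512x3 uint8, blue, green, red), "range_z" (384x512 float32, m along the optical axis (not along the pixel's ray), 0 where there is no reading), "vfov" (degrees; the focal length in pixels is half the picture's height over the tangent of half this angle, whatever the lens; pixels are square), "cx", "cy" (the principal point, pixels), "world_to_cam" (4x4, takes a point from world to camera coordinates). Camera axes: x right, y down, z forward; pixel columns grow to the right and rows downward; lengths in m; the calibration is good to about 2 mm. A picture is of the moment at which its call begins.
- job_done(): hands the job in; it is judged then, once.
Trained networks look in the newest picture that a camera, given by its name, has taken for a name from the list of things; names that differ only in an ending like _2 or _b are one class to them, and where a whole thing is asked for, a point or a joint stands for the part that bears it (a point fixed in the world has none). Each returns a list of dicts, best first, with "score" (0 to 1); they miss things now and then, are a little off and sometimes report something else, mostly with a low value. They report only what shows in the picture. A call takes as long as a camera call. They do not tell look-alikes from the thing itself.
- finder.look_for(target, camera): "box" ([centre column, centre row, width, height] in pixels, round what is visible of it).
- finder.cut_out(target, camera): "pixels" (384x512 bool, what is visible of it) and "box" ([centre column, centre row, width, height] in pixels, round what is visible of it).
The state is a dict: "t": time; "qpos": joint angles; "dq": joint speeds; "tau": joint torques, N m; "tcp_pos": TCP position; "tool_rot": TCP orientation; "contact_force": force on the tool from outside, world axes, zero at the start; "moment": the same for the moment, N m; "width": finger opening in m; "finger_force": force on a finger pad.
Only numpy, scipy, OpenCV 4.12 (cv2) and the standard library are available. Lean on these libraries where they do the work, as an engineer would, in place of code of your own. Each camera call takes 0.05 s, during which the arm holds its last target. There are 200 camera calls.

## Working session

There is one attempt and no reset: what is moved stays moved. The work goes in short steps, Python scripts to look and compute and a shell command to move; the robot and the scene stay as the last step left them, time stands still between calls to the robot, and variables do not carry over. Pictures are saved under pics/ and viewed, at most 10 in all, crops included, and the job is handed in when it is done.

```bash
mkdir -p pics; cat > h.py <<'E'
import numpy as np, cv2
from rig import telemetry, cams, job_done, finder
def pts(im, mask=None):
    h,w=im["range_z"].shape; f=h/2/np.tan(np.radians(im["vfov"])/2)
    v,u=np.mgrid[:h,:w]; z=im["range_z"]
    c=np.stack([(u-im["cx"])*z/f,(v-im["cy"])*z/f,z,np.ones_like(z)],-1)
    return (c@np.linalg.inv(im["world_to_cam"]).T)[...,:3]
E
python3 - <<'E'
from h import *
for n in("top","side"):
    im=cams.get_image(n); cv2.imwrite(f"pics/{n}1.png",im["color"]); P=pts(im)
    for t in("carrier_grip","scanner","pad_centre","pad","flap","slide_box_mid","oil_bottle_mid","specimen_jar_mid"):
        try:
            for d in finder.cut_out(t,n)[:3]:
                m=d["pixels"]&(im["range_z"]>0); print(n,t,round(d["score"],2),np.round(d["box"]),m.sum(),np.round(np.median(P[m],0),3))
        except Exception as e: print(t,e)
s=telemetry.observe(); print(s["t"],s["tcp_pos"],s["tool_rot"])
E
```

```text
top carrier_grip 0.67 [328. 224.  65.  54.] 1962 [ 0.505 -0.266  0.006]
top carrier_grip 0.6 [365. 299.  62.  56.] 2119 [ 0.34  -0.365  0.006]
top carrier_grip 0.16 [411. 218.  44.  38.] 1316 [ 0.538 -0.452  0.031]
top scanner 0.61 [170. 176. 125.  86.] 8061 [0.566 0.125 0.042]
top pad_centre 0.64 [170. 174. 119.  83.] 8096 [0.566 0.124 0.042]
top pad 0.61 [186. 167.  28.  26.] 666 [0.585 0.087 0.043]
top flap 0.68 [148. 173.  35.  58.] 1708 [0.561 0.164 0.067]
top slide_box_mid 0.76 [412. 216.  44.  37.] 1321 [ 0.538 -0.452  0.031]
top oil_bottle_mid 0.75 [266. 128.  19.  25.] 263 [ 0.712 -0.093  0.047]
top specimen_jar_mid 0.67 [337. 144.  24.  32.] 586 [ 0.686 -0.265  0.067]
side carrier_grip 0.83 [351. 164.  43.  42.] 1051 [ 0.34  -0.357  0.004]
side carrier_grip 0.77 [285. 175.  49.  36.] 994 [ 0.503 -0.253  0.005]
side scanner 0.91 [203. 284.  92. 114.] 9022 [0.567 0.16  0.05 ]
side scanner 0.73 [294. 124.  30.  23.] 637 [ 0.537 -0.438  0.029]
side pad_centre 0.77 [210. 285.  90. 113.] 8950 [0.567 0.161 0.052]
side pad_centre 0.47 [294. 126.  30.  23.] 639 [ 0.536 -0.437  0.029]
side pad 0.77 [215. 264.  27.  25.] 687 [0.586 0.093 0.043]
side flap 0.66 [207. 290.  67.  34.] 1981 [0.562 0.169 0.067]
side slide_box_mid 0.74 [293. 123.  31.  24.] 649 [ 0.537 -0.435  0.029]
side oil_bottle_mid 0.56 [192. 193.  16.  29.] 270 [ 0.714 -0.081  0.045]
side specimen_jar_mid 0.66 [208. 293.  70.  34.] 2040 [0.563 0.17  0.067]
0.9 [0.23576397 0.63248527 0.23129714] [[-9.37022568e-01  3.49268816e-01 -1.98214290e-05]
 [ 3.49268816e-01  9.37022568e-01 -2.26175704e-05]
 [ 1.06735143e-05 -2.81161809e-05 -1.00000000e+00]]
```

View pics/top1.png

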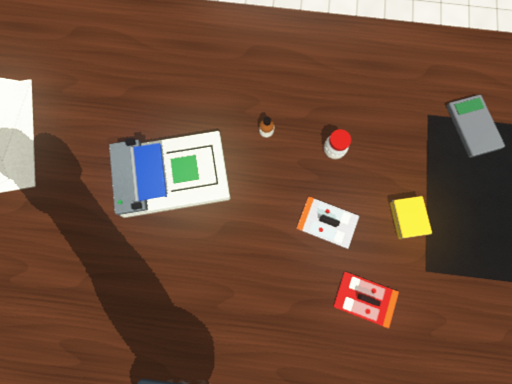

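View pics/side1.png

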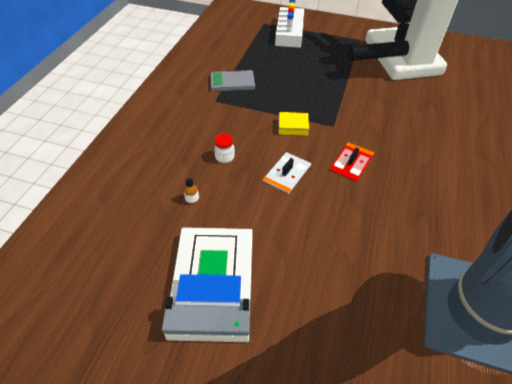

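Carrier candidates in the top picture are the white/aluminium plate at (328,222) and the red one at (366,299). The aluminium plate with the orange edge on its left fits the description, and the red one is the look-alike. I'll measure and confirm in a crop.

```bash
cat > meas.py <<'E'
from h import *
def rect(P2): 
    (c,s,a)=cv2.minAreaRect((P2*1000).astype(np.float32)); return np.round(c,1),np.round(s,1),round(a,2)
def carrier(n="top",near=None):
    im=cams.get_image(n); P=pts(im); hsv=cv2.cvtColor(im["color"],cv2.COLOR_BGR2HSV); return im,P,hsv
E
python3 - <<'E'
from meas import *
for n,box in(("top",(290,185,370,260)),("side",(255,140,320,205))):
    im,P,hsv=carrier(n); x0,y0,x1,y1=box
    if n=="top": cv2.imwrite("pics/crop.png",cv2.resize(im["color"][y0:y1,x0:x1],None,fx=7,fy=7,interpolation=cv2.INTER_CUBIC))
    R=np.zeros(hsv.shape[:2],bool); R[y0:y1,x0:x1]=1
    org=R&(abs(hsv[...,0].astype(int)-12)<6)&(hsv[...,1]>180)&(hsv[...,2]>150)
    fin=R&(P[...,2]>0.025)&(P[...,2]<.05)
    plate=R&(hsv[...,1]<60)&(hsv[...,2]>120)|org
    print(n,"orange",org.sum(),P[org].mean(0).round(4),"fin",fin.sum(),P[fin].mean(0).round(4),P[fin][:,2].max(),rect(P[fin][:,:2]),"plate",rect(P[plate&(P[...,2]<.015)][:,:2]))
    g=(abs(hsv[...,0].astype(int)-65)<12)&(hsv[...,1]>150)&(abs(P[...,2]-.043)<.01)&(abs(P[...,1]-.09)<.08)
    print("pad",g.sum(),P[g].mean(0).round(4),rect(P[g][:,:2]))
    b=(abs(hsv[...,0].astype(int)-112)<12)&(hsv[...,1]>150)&(abs(P[...,2]-.067)<.008)
    print("flap",b.sum(),P[b].mean(0).round(4),rect(P[b][:,:2]))
    s=(P[...,2]>.03)&(P[...,2]<.08)&(abs(P[...,0]-.565)<.15)&(abs(P[...,1]-.125)<.18)
    print("scanner",rect(P[s][:,:2]))
E
```

```text
top orange 159 [ 0.5214 -0.2113  0.0109] fin 122 [ 0.5063 -0.2657  0.0378] 0.04259865519000672 (array([ 507. , -266.3]), array([43.8, 12.4]), 76.95) plate (array([ 507.5, -268.8]), array([133. ,  87.8]), 75.06)
pad 0 [nan nan nan] (array([0., 0.]), array([0., 0.]), 0.0)
flap 1429 [0.5625 0.159  0.0668] (array([563.2, 159.4]), array([128.6,  61.3]), 16.65)
scanner (array([575.4, 121.4]), array([170.7, 259.9]), 16.94)
side orange 87 [ 0.5206 -0.2016  0.014 ] fin 88 [ 0.5058 -0.2606  0.0347] 0.04178153818955921 (array([ 506.3, -262.7]), array([45.7, 12.7]), 76.11) plate (array([ 507.3, -269. ]), array([141.5,  89.3]), 74.88)
pad 605 [0.5854 0.0914 0.0429] (array([586.4,  90.8]), array([60.8, 59.7]), 19.21)
flap 1636 [0.5639 0.1636 0.0672] (array([564.3, 163.2]), array([128.8,  61.4]), 17.37)
scanner (array([575.7, 124.3]), array([170. , 261.7]), 16.8)<stdin>:11: RuntimeWarning: Mean of empty slice.
  ret = um.true_divide(
```

View pics/crop.png

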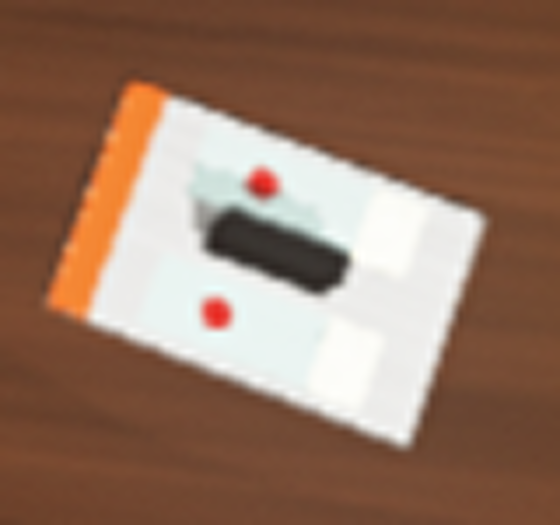

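The crop confirms it: bare aluminium plate, black fin at its middle, orange edge at left. So the carrier is at about (0.507, -0.267) with its y axis at 75.5°. The scanner's y axis is at 106.9° and the pad at about (0.586, 0.090). Setting out now.

```bash
python3 -m creep '[[[8.5,4,-4,1,0,0,-0.1],[8.5,7,-8,1,0,0,-0.2],[8.5,10,-12,1,0,0,-0.3],[8.5,13,-16,1,0,0,-0.4],[8.5,16,-20,1,0,0,-0.5],[8.5,19,-24,1,0,0,-0.6],[8.5,22,-28,1,0,0,-0.7],[8.5,25,-32,1,0,0,-0.8],[8.5,26,-36,1,0,0,-0.9],[8.5,26,-40,1,0,0,-1.0]]]' 
python3 -m creep '[[[8.5,0,-5,0,0,0,-0.06],[8.5,0,-10,0,0,0,-0.12],[8.5,0,-15,0,0,0,-0.2],[8.5,0,-20,0,0,0,-0.26],[8.5,0,-25,0,0,0,-0.33],[8.5,0,-30,0,0,0,-0.4],[8.5,0.5,-35,-2,0,0,-0.47],[8.5,1.1,-39.7,-4,0,0,-0.468],[8.5,1.1,-49.9,-8,0,0,-0.468],[8.5,1.1,-49.9,-8,0,0,-0.468]]]' 
python3 -c "
from h import *
s=telemetry.observe();print(s['t'],s['tcp_pos'],s['qpos'],s['tool_rot'][0][1],s['tool_rot'][1][1],s['contact_force'])"
```

```text
t: 2.0
tcp_pos: [0.4977, 0.2295, 0.2413]
tool_rot: [[-0.206, 0.979, 0.002], [0.979, 0.206, -0.001], [-0.001, 0.001, -1.0]]
contact_force: [1.2, -0.4, 0.8]
width: 0.0847
finger_force: 0.0
t: 3.0
tcp_pos: [0.5068, -0.2542, 0.1661]
tool_rot: [[0.251, 0.968, 0.001], [0.968, -0.251, 0.0], [0.0, 0.001, -1.0]]
contact_force: [1.2, 0.8, 0.3]
width: 0.0849
finger_force: 0.0
3.0 [ 0.50681195 -0.25423276  0.16611849] [  4.03649849  30.20032453  27.48601494 104.62169949 -17.81739912
  49.4388548   25.53120092] 0.9680849636350158 -0.25062169750204855 [1.2307185  0.78160084 0.34157693]
```

```bash
python3 -m creep '[[[8.5,0,0,0,0,0,0],[8.5,0,0,0,0,0,0],[8.5,0,0,0,0,0,0]]]'
python3 - <<'E'
from meas import *
im,P,hsv=carrier("side"); cv2.imwrite("pics/s2.png",cv2.resize(im["color"][60:260,180:400],None,fx=3,fy=3))
im,P,hsv=carrier("top"); cv2.imwrite("pics/t2.png",cv2.resize(im["color"][150:300,250:430],None,fx=4,fy=4))
E
```

```text
t: 3.3
tcp_pos: [0.5071, -0.2515, 0.167]
tool_rot: [[0.25, 0.968, 0.0], [0.968, -0.25, 0.001], [0.001, 0.0, -1.0]]
contact_force: [0.4, 1.4, 0.4]
width: 0.0856
finger_force: 0.0
```

View pics/s2.png

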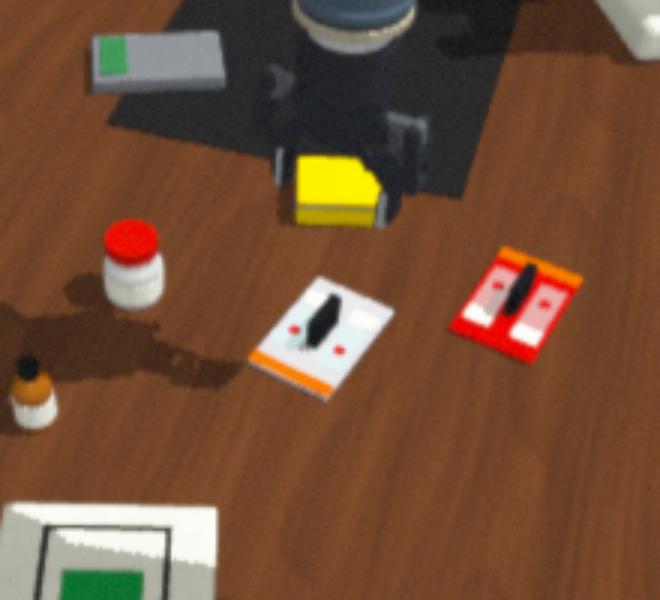

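The side view shows the open fingers standing over the carrier, clear of the jar and box. The y position is 15 mm short, so I'll correct that and go down to the fin.

```bash
python3 -m creep '[[[8.5,0,-1.5,0,0,0,0],[8.5,0,-1.5,-3,0,0,0],[8.5,0,-1.5,-6,0,0,0],[8.5,0,-1.5,-9,0,0,0],[8.5,0,-1.5,-12,0,0,0],[8.5,0,-1.5,-14,0,0,0],[8.5,0,-1.5,-15,0,0,0],[8.5,0,-1.5,-15.5,0,0,0],[8.5,0,-1.5,-15.5,0,0,0],[8.5,0,-1.5,-15.5,0,0,0]]]' 60

```

```text
t: 4.4
tcp_pos: [0.5073, -0.2679, 0.0127]
tool_rot: [[0.251, 0.968, 0.001], [0.968, -0.251, -0.001], [-0.0, 0.001, -1.0]]
contact_force: [-0.3, 0.3, 0.6]
width: 0.0849
finger_force: 0.0
```

```bash
python3 -m creep '[[[5,0,0,0,0,0,0],[0,0,0,0,0,0,0],[0,0,0,0,0,0,0],[0,0,0,0,0,0,0],[0,0,0,0,0,0,0],[0,0,0,0,0,0,0],[0,0,0,0,0,0,0],[0,0,0,0,0,0,0]]]' 80

```

```text
t: 5.2
tcp_pos: [0.5068, -0.2676, 0.0121]
tool_rot: [[0.251, 0.968, 0.0], [0.968, -0.251, -0.0], [0.0, 0.0, -1.0]]
contact_force: [-1.1, 0.3, 5.4]
width: 0.0107
finger_force: 78.7
```

```bash
python3 -m creep '[[[0,0,0,1,0,0,0],[0,0,0,3,0,0,0],[0,0,0,6,0,0,0],[0,0,0,9,0,0,0],[0,0,0,12,0,0,0],[0,0,0,13,0,0,0],[0,1,3,13,0,0,0.06],[0,2,6,13,0,0,0.14],[0,3,9,13,0,0,0.22],[0,4,12,13,0,0,0.3]]]'
python3 -m creep '[[[0,1,4,0,0,0,0.06],[0,2,8,0,0,0,0.12],[0,3,11,0,0,0,0.18],[0,4,14,0,0,0,0.23],[0,5,16,0,0,0,0.25],[0,5.6,18,0,0,0,0.25],[0,5.6,18,0,0,0,0.25],[0,5.6,18,0,0,0,0.25],[0,5.6,18,0,0,0,0.25]]]'
python3 - <<'E'
from meas import *
for n in("top","side"):
    im,P,hsv=carrier(n); cv2.imwrite(f"pics/{n}3.png",cv2.resize(im["color"],None,fx=1.5,fy=1.5))
    near=(abs(P[...,0]-.6)<.12)&(abs(P[...,1]-.05)<.12)
    org=near&(abs(hsv[...,0].astype(int)-12)<6)&(hsv[...,1]>150)&(hsv[...,2]>100)&(P[...,2]>.08)
    print(n,org.sum(),P[org].mean(0).round(4),rect(P[org][:,:2]))
    pl=near&(P[...,2]>.12)&(P[...,2]<.16)&(hsv[...,1]<70)&(hsv[...,2]>110)
    print("plate",pl.sum(),rect(P[pl][:,:2]),P[pl].mean(0))
    A=np.c_[P[pl][:,:2]-P[pl][:,:2].mean(0),np.ones(pl.sum())]; print("slope",np.linalg.lstsq(A,P[pl][:,2],rcond=None)[0])
s=telemetry.observe();print(s['t'],s['tcp_pos'],s['tool_rot'])
E
```

```text
t: 6.2
tcp_pos: [0.5464, -0.1461, 0.1413]
tool_rot: [[-0.049, 0.999, -0.001], [0.999, 0.049, 0.0], [0.0, -0.001, -1.0]]
contact_force: [1.2, 0.8, -1.5]
width: 0.0107
finger_force: 78.0
t: 7.1
tcp_pos: [0.6023, 0.0309, 0.1416]
tool_rot: [[-0.29, 0.957, -0.001], [0.957, 0.29, -0.001], [-0.001, -0.001, -1.0]]
contact_force: [-0.6, -0.6, -1.7]
width: 0.0103
finger_force: 78.0
top 193 [0.5822 0.0849 0.137 ] (array([587.9,  75.5]), array([81.7, 35.7]), 17.64)
plate 1355 (array([601.1,  32. ]), array([ 85.3, 130.2]), 16.98) [0.59854985 0.01514625 0.13478133]
slope [ 0.00170686 -0.00155257  0.13478133]
side 208 [0.5844 0.0883 0.1348] (array([585.6,  88.3]), array([82.5, 14. ]), 16.52)
plate 1016 (array([600.3,  36.6]), array([ 83.9, 128.6]), 16.89) [0.59418798 0.05003501 0.13522315]
slope [ 0.00740562 -0.01732065  0.13522315]
7.2 [0.60242847 0.03102378 0.14179101] [[-2.89692344e-01  9.57119774e-01 -2.89205628e-04]
 [ 9.57119693e-01  2.89692140e-01 -5.97287113e-04]
 [-4.87894709e-04 -4.49833906e-04 -9.99999780e-01]]
```

View pics/side3.png

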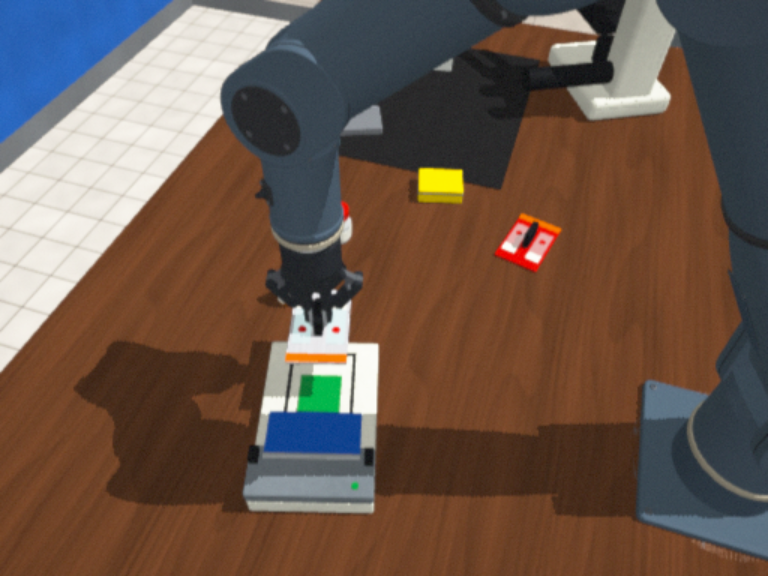

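View pics/top3.png

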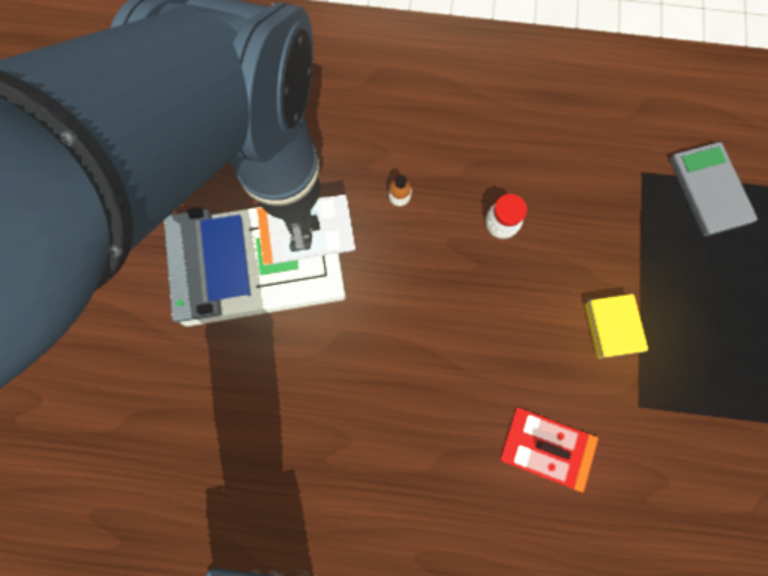

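Side and top views show the carrier held level over the front of the scanner, square to it at 16.9°. It is about 57 mm short of the pad along scanner y. I'll lower it in front of the lip so the underside is at about 47 mm.

```bash
python3 -m creep '[[[0,0.15,0.05,-2,0,0,0],[0,0.15,0.05,-4,0,0,0],[0,0.15,0.05,-6,0,0,0],[0,0.15,0.05,-7.3,0,0,0],[0,0.15,0.05,-8,0,0,0],[0,0.15,0.05,-8.2,0,0,0],[0,0.15,0.05,-8.2,0,0,0],[0,0.15,0.05,-8.2,0,0,0]]]'
python3 - <<'E'
from meas import *
for n in("top","side"):
    im,P,hsv=carrier(n)
    if n=="side": cv2.imwrite("pics/side4.png",cv2.resize(im["color"][180:350,140:280],None,fx=3.5,fy=3.5))
    near=(abs(P[...,0]-.6)<.12)&(abs(P[...,1]-.05)<.12)
    org=near&(abs(hsv[...,0].astype(int)-12)<6)&(hsv[...,1]>150)&(hsv[...,2]>100)&(P[...,2]>.03)
    b=(abs(hsv[...,0].astype(int)-112)<12)&(hsv[...,1]>150)&(abs(P[...,2]-.067)<.008)
    a=np.radians(16.85); R=np.array([[np.cos(a),np.sin(a)],[-np.sin(a),np.cos(a)]])
    for k,m in(("org",org),("flap",b)):
        q=(P[m][:,:2]-[.586,.09])@R.T; print(n,k,m.sum(),np.percentile(q,[2,50,98],axis=0).round(4).tolist(),np.median(P[m][:,2]),rect(P[m][:,:2]))
s=telemetry.observe();print(s['t'],s['tcp_pos'],s['contact_force'])
E
```

```text
t: 8.0
tcp_pos: [0.6047, 0.0329, 0.0606]
tool_rot: [[-0.292, 0.957, 0.001], [0.957, 0.292, 0.0], [-0.0, 0.001, -1.0]]
contact_force: [-0.0, -0.3, -1.4]
width: 0.0107
finger_force: 78.1
top org 158 [[-0.0383, -0.0239], [-0.0028, -0.0022], [0.039, 0.0039]] 0.053871969312697277 (array([586.5,  89.2]), array([76.6, 35.1]), 40.06)
top flap 1373 [[-0.0629, 0.0442], [-0.0031, 0.0732], [0.0588, 0.1016]] 0.06697044674953567 (array([562.8, 159.4]), array([128.7,  60.6]), 16.72)
side org 188 [[-0.0386, -0.0059], [0.0011, 0.0004], [0.0417, 0.0062]] 0.05389864470652095 (array([589.3,  90.5]), array([85.3, 16.7]), 14.03)
side flap 1631 [[-0.0613, 0.0475], [-0.0004, 0.0774], [0.0613, 0.1044]] 0.06714037825783326 (array([564.4, 163.1]), array([129. ,  61.2]), 17.47)
8.1 [0.60463724 0.0330558  0.06054554] [ 0.2205156   0.33366033 -1.56467869]
```

View pics/side4.png

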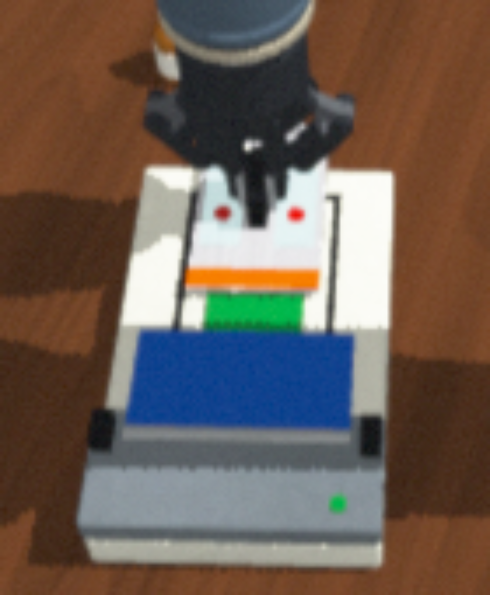

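The side view shows the carrier centred between the black lines (188–318 px against pad 205–302) and square, with its edge about 38 mm short of the lip. I'll drop 1.5 mm and slide in.

```bash
python3 -m creep '[[[0,0,0,-0.15,0,0,0],[0,0,0,-0.15,0,0,0],[0,-0.2,0.67,-0.15,0,0,0],[0,-0.4,1.33,-0.15,0,0,0],[0,-0.6,2,-0.15,0,0,0],[0,-0.8,2.6,-0.15,0,0,0],[0,-0.95,3.1,-0.15,0,0,0],[0,-0.95,3.1,-0.15,0,0,0],[0,-0.95,3.1,-0.15,0,0,0]]]'
```

```text
t: 9.0
tcp_pos: [0.5947, 0.064, 0.0583]
tool_rot: [[-0.292, 0.956, 0.0], [0.956, 0.292, -0.0], [-0.0, -0.0, -1.0]]
contact_force: [0.2, -0.6, -1.8]
width: 0.0106
finger_force: 78.1
```

```bash
python3 -m creep '[[[0,-0.1,0.4,0,0,0,0],[0,-0.25,0.85,0,0,0,0],[0,-0.4,1.3,0,0,0,0],[0,-0.5,1.75,0,0,0,0],[0,-0.65,2.2,0,0,0,0],[0,-0.73,2.45,0,0,0,0],[0,-0.73,2.45,0,0,0,0],[0,-0.73,2.45,0,0,0,0]]]'
python3 - <<'E'
from meas import *
a=np.radians(16.85); R=np.array([[np.cos(a),np.sin(a)],[-np.sin(a),np.cos(a)]])
for n in("top","side"):
    im,P,hsv=carrier(n)
    if n=="side": cv2.imwrite("pics/side5.png",cv2.resize(im["color"][180:350,140:280],None,fx=3.5,fy=3.5))
    q=(P[...,:2]-[.586,.09])@R.T
    b=(abs(hsv[...,0].astype(int)-112)<12)&(hsv[...,1]>150)&(abs(P[...,2]-.067)<.012)
    pl=(P[...,2]>.046)&(P[...,2]<.058)&(q[...,1]<.03)&(q[...,1]>-.09)&(abs(q[...,0])<.06)
    print(n,"plate",np.percentile(q[pl],[1,50,99],axis=0).round(4).tolist(),np.median(P[pl][:,2]),rect(P[pl][:,:2]),"flap",np.median(P[b][:,2]),np.percentile(q[b],[1,50,99],axis=0).round(4).tolist())
E
```

```text
t: 9.8
tcp_pos: [0.5874, 0.0884, 0.0583]
tool_rot: [[-0.292, 0.957, 0.0], [0.957, 0.292, -0.0], [-0.0, 0.0, -1.0]]
contact_force: [-0.2, -0.6, -1.2]
width: 0.0108
finger_force: 78.1
top plate [[-0.042, -0.0655], [-0.0083, -0.0362], [0.0411, 0.0276]] 0.051515317015699 (array([591. ,  72.7]), array([84.4, 96. ]), 17.0) flap 0.06696377510577134 [[-0.0641, 0.0431], [-0.0143, 0.0771], [0.0571, 0.1023]]
side plate [[-0.0405, -0.0409], [-0.0071, 0.0105], [0.0423, 0.0295]] 0.051739143493920614 (array([590.6,  78.4]), array([84.3, 85.1]), 17.46) flap 0.0671339779756196 [[-0.0621, 0.0469], [-0.0001, 0.0774], [0.0626, 0.1053]]
```

View pics/side5.png

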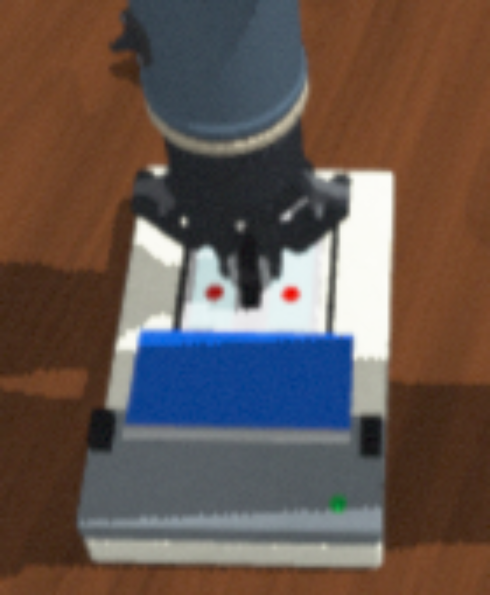

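The side view shows the edge under the flap, the flap undisturbed (top still 67 mm) and the plate between the lines. Now to press down.

```bash
python3 -m creep '[[[0,0,0,-0.1,0,0,0],[0,0,0,-0.2,0,0,0],[0,0,0,-0.3,0,0,0],[0,0,0,-0.4,0,0,0],[0,0,0,-0.5,0,0,0],[0,0,0,-0.6,0,0,0],[0,0,0,-0.6,0,0,0],[0,0,0,-0.6,0,0,0]]]'
```

```text
t: 10.7
tcp_pos: [0.5874, 0.0883, 0.0528]
tool_rot: [[-0.291, 0.957, 0.0], [0.957, 0.291, 0.0], [-0.0, 0.0, -1.0]]
contact_force: [-2.8, -1.0, 8.5]
width: 0.0108
finger_force: 79.4
```

```bash
python3 -m creep '[[[0,0,0,-0.1,0,0,0],[0,0,0,-0.15,0,0,0],[0,0,0,-0.15,0,0,0],[0,0,0,-0.15,0,0,0]]]'
```

```text
t: 11.1
tcp_pos: [0.5875, 0.0883, 0.0521]
tool_rot: [[-0.291, 0.957, 0.001], [0.957, 0.291, 0.0], [0.0, 0.001, -1.0]]
contact_force: [-4.6, -0.6, 17.5]
width: 0.0106
finger_force: 80.9
```

```bash
python3 -m creep '[[[0,0,0,-0.03,0,0,0],[0,0,0,-0.03,0,0,0],[0,0,0,-0.03,0,0,0],[0,0,0,-0.03,0,0,0]]]'; python3 - <<'E'
from meas import *
a=np.radians(16.85); R=np.array([[np.cos(a),np.sin(a)],[-np.sin(a),np.cos(a)]])
for n in("top","side"):
    im,P,hsv=carrier(n); q=(P[...,:2]-[.586,.09])@R.T
    b=(abs(hsv[...,0].astype(int)-112)<12)&(hsv[...,1]>150)&(abs(P[...,2]-.067)<.012)
    pl=(P[...,2]>.038)&(P[...,2]<.054)&(q[...,1]<.028)&(q[...,1]>-.06)&(abs(q[...,0])<.038)&(abs(q[...,0])>.015)
    A=np.c_[q[pl],np.ones(pl.sum())]; print(n,pl.sum(),"slope/z",np.linalg.lstsq(A,P[pl][:,2],rcond=None)[0].round(4),"flap",np.median(P[b][:,2]))
    dk=(q[...,1]<.03)&(q[...,1]>-.06)&(abs(q[...,0])>.055)&(abs(q[...,0])<.08); print("deck z",np.median(P[dk][:,2]))
E
```

```text
t: 11.5
tcp_pos: [0.5875, 0.0883, 0.0521]
tool_rot: [[-0.291, 0.957, 0.001], [0.957, 0.291, 0.001], [0.0, 0.001, -1.0]]
contact_force: [-6.4, -1.8, 19.7]
width: 0.0107
finger_force: 81.4
top 421 slope/z [0.0046 0.0119 0.046 ] flap 0.06693808284519631
deck z 0.5024296232536676
side 355 slope/z [0.0009 0.01   0.0456] flap 0.06716239252206363
deck z 0.039276137317320936
```

The plate top is 6.3 mm above the deck, so it lies flat. It is level, the flap is at rest, and the push is 20 N. Handing in.

```bash
python3 -c "
from rig import job_done; print(job_done())"
```

```text
the job is handed in; nothing more can be done
None
```

The job is handed in, result not reported back: the carrier's striped edge is about 20 mm under the flap lip, square and centred, and it is still held flat on the deck with about 20 N; the flap reads at rest and I saw nothing touch the box, bottle or jar.

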